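Set the test-level dial and enter it

ROBOT

A 6-joint arm with a two-finger parallel gripper is mounted at the origin on the work surface. World frame = base frame: x ahead of the robot, y to its left, z up, the work surface at z = 0. Lengths are in mm, angles in rad, forces in N, time in s.
With the tool pointing down it reaches from about 275 to 750 mm from the base axis. Payload 10.2 kg.
Tool frame: the origin (TCP) lies where the fingers leave the gripper's body, on its centre line; the fingertips stand 73 mm ahead of it and the grasp point (between the pads) lies 54 mm ahead of it; z points along the fingers, y is the line along which they close (so a half turn about z gives the same grasp; the last joint's range is limited). The gripper opens to 85 mm and grips with 20 to 120 N. Pads are 22 mm wide; open, the fingers measure 114 mm over their backs; the gripper's body (76 mm by 85 mm) begins 54 mm behind the grasp point. The pads swing forward as they close: fully open they stand 13 mm farther back than shut.
Start: joints at [1.127, 0.313, 1.498, -0, 1.331, -0.223], TCP at [114.993, 512.258, 303.894] pointing down, gripper open.
Joint ranges: [-2.94, 2.94], [-0.97, 2.17], [0.19, 2.56], [-1.23, 4.37], [0.02, 3.11], [-2.88, 2.88]. Speed limits (rad/s): [2.39, 2.39, 3.01, 3.14, 3.14, 3.14].

INTERFACE

Orientations are given as a unit quaternion [w, x, y, z].
In Python, from rig import ctrl gives the robot as it stands.
- The arm moves only by the shell command python3 -m creep 'ROWS' [OPENING] [FORCE]. ROWS is JSON, a list that holds one entry, the list of rows, each a list of 6 numbers: the shift along the world's x, y, z in units of 25 mm (1.0 is 25 mm), then the turn, a rotation vector about the world's x, y, z in units of 5 degrees (1.0 is 5 degrees). In form: [[[x, y, z, ax, ay, az], ...]]. A call has 1 to 20 rows; each row is the pose to reach, as a shift and turn from the pose commanded when the call began; what a row does not reach only later rows make up. A row lasts 1/12 s, in which the tool goes at most 41.7 mm and 7.16 degrees, less where a joint would pass 70% of its speed; a pose out of reach is approached as far as the arm can. A call with a gripper value outside its range is refused whole. OPENING is the finger opening in mm, from 0 to 85.4, set as the call begins (- or left out, the last holds). The fingers move at their own pace and stop on an object; FORCE is the grip in N (left out, the last holds). Time passes only in rows, so rows that repeat a pose let the fingers close. It gives the time, the measured TCP pose, the force, the opening and the grip force at its end, in the units of the state.
- ctrl.sense(): the state, without advancing time (a new reading comes with each control period).
- ctrl.capture(name): name is "scene" or "top"; returns a dict with "image" (400x640x3 uint8, red, green, blue), "fx", "fy", "cx", "cy" (pixels), "k1" (the pictures are not rectified: a ray, as slopes to the right and down, at radius r is drawn at 1 + k1 r^2 times it, then the intrinsics apply), "R" (3x3) and "t" (3): a world point X has camera coordinates R X + t. Camera axes: x right, y down, z forward; pixel columns grow to the right and rows downward; lengths in mm; the calibration is good to about 2 mm. A picture is of the moment at which its call begins. There is no depth.
- ctrl.finish_job(): hands the job in; it is judged then, once.
The state is a dict: "time_s": time; "joints": joint angles; "dq": joint speeds; "tau": joint torques, N m; "eef_pos": TCP position; "ee_rot": TCP orientation; "force": force on the tool from outside, world axes, zero at the start; "wrist_torque": the same for the moment, N m; "grip_width": opening from 0.0 (shut) to 1.0 (fully open); "grip_force": force on a finger pad.
Only numpy, scipy, OpenCV 4.12 (cv2) and the standard library are available. Lean on these libraries where they do the work, as an engineer would, in place of code of your own. Each camera call takes 0.05 s, during which the arm holds its last target. There are 200 camera calls.

TASK

On the grey setting unit, push the post of the black dial round gently with a fingertip until the dial's white index mark lines up with the red target line on the scale ring; only then press the green button all the way down to enter the setting, and let it come up again. Do not grip or lift anything: the unit must stay standing where it is, and everything else on the bench is to be left alone.

Things in the scene. Friction and masses are not known exactly. Their poses are not given: they have to be found in the camera images.
- unit: the setting unit: a loose pale-grey case of 2.2 kg on four rubber feet, 170 mm (its x) by 270 mm (its y), its flat top 75 mm above the mat; origin at the centre of its underside, z up. It carries the dial with its scale ring on the left half (its +y) and the green button on the right half
- dial: black round dial, 108 mm across, on the unit's top at (0, 55) mm in its frame; origin on its upright axis, level with the unit's top; x points along the white index line and the post. Its flat face is 15 mm above the unit's top, with a 3 mm high, 20 mm wide hub cap. It turns endlessly both ways, without stops or clicks, and stays where it is left: about 1.5 N at the post turns it
- post_top (a point): middle of the top of the dial's aluminium finger post: upright, 12 mm thick, 25 mm tall above the dial's face (top 115 mm above the mat), 36 mm from the dial's axis, on the index line; it is fixed to the dial, and pushing it sideways turns the dial
- index_mark (a point): outer end of the white index line (4 mm wide) on the dial's edge, 55 mm from the axis, 90 mm above the mat
- target_line (a point): inner end of the red target line, 6 mm wide and 20 mm long, on the white scale ring (152 mm across, 2 mm high, other lines black) around the dial; this point is 55 mm from the dial's axis, 78 mm above the mat. The ring does not turn by itself and is not to be set
- button_top (a point): middle of the top of the round green button, 32 mm across, in a black housing on the unit's top; it is pressed straight down. At (-40, -95) mm in the unit's frame
- button (a joint): travel of the green button: 0 = up, 0.006 m = fully down; a spring brings it back, fully down takes about 5 N
- cap: brass binding-post cap, 18 mm wide, 26 mm tall, standing loose on the setting unit's top, near (50, -95) mm in the unit's frame; origin under its foot; to be left alone
- board: green circuit board, 90 x 130 x 6 mm with parts up to 13 mm high, lying beyond the unit; origin under its centre; to be left alone
- meter: yellow hand multimeter, 160 x 78 x 43 mm, lying on the mat to the left of the unit; origin under its centre; to be left alone
- driver: screwdriver with red handle, 160 mm long, lying to the right of the unit; to be left alone
- spool: blue spool, 54 mm wide, 42 mm tall, standing at one side of the mat; origin under its foot; to be left alone
- jar: small closed jar, 48 mm wide, 65 mm tall, standing at one side of the mat; origin under its foot; to be left alone
- cup: white mug, 72 mm wide, 90 mm tall, origin under its foot; to be left alone

How it is judged:
By the outcome, as a careful person would: the job done as asked, in the order asked, and still so for the second after the job is handed in, with the robot touching nothing.
It also fails if it takes over 54 s, if anything falls off the work surface, if the arm or the gripper's body presses on something with over 40 N, if the wrist force passes 120 N, or if a joint passes its speed limit or range.

## Working session

There is one attempt and no reset: what is moved stays moved. The work goes in short steps, Python scripts to look and compute and a shell command to move; the robot and the scene stay as the last step left them, time stands still between calls to the robot, and variables do not carry over. Pictures are saved under pics/ and viewed, at most 13 in all, crops included, and the job is handed in when it is done.

```bash
mkdir -p pics; ls
cat > h.py <<'E'
import numpy as np, cv2
from rig import ctrl
def ray(c,u,v):
    x=(u-c["cx"])/c["fx"]; y=(v-c["cy"])/c["fy"]
    rd=np.hypot(x,y); r=rd
    for _ in range(30): r=rd/(1+c["k1"]*r*r)
    s=r/rd if rd>0 else 1
    R=np.array(c["R"]);t=np.array(c["t"])
    return -R.T@t, R.T@np.array([x*s,y*s,1])
def on(c,u,v,z):
    o,d=ray(c,u,v); return o+d*(z-o[2])/d[2]
def proj(c,X):
    p=np.array(c["R"])@np.array(X,float)+np.array(c["t"]); x,y=p[:2]/p[2]
    k=1+c["k1"]*(x*x+y*y); return c["fx"]*x*k+c["cx"],c["fy"]*y*k+c["cy"]
def snap(name,fn):
    c=ctrl.capture(name); cv2.imwrite("pics/"+fn,cv2.cvtColor(c["image"],cv2.COLOR_RGB2BGR)); return c
E
python3 - <<'E'
from h import *
for n in("scene","top"):
    c=snap(n,n+"0.png"); print(n,-np.array(c["R"]).T@np.array(c["t"]),c["fx"],c["k1"],np.round(c["R"],2).tolist())
s=ctrl.sense();print(s)
E
```

```text
pics
scene [ 914.32578682 -607.61499046  765.54091439] 363.6697627568893 -0.027583590455458714 [[0.86, 0.51, 0.0], [0.36, -0.59, -0.72], [-0.37, 0.62, -0.69]]
top [ 446.04604424  -10.82871325 1336.36344493] 454.5745086040055 -0.049374105531661355 [[-0.02, -1.0, 0.02], [-0.99, 0.02, -0.11], [0.11, -0.02, -0.99]]
{'time_s': 0.1, 'joints': array([ 1.12662745e+00,  3.13338205e-01,  1.49836993e+00,  2.25808079e-06,
        1.33098474e+00, -2.23370214e-01]), 'dq': array([ 0.00207494, -0.00058395, -0.00234023, -0.00034208, -0.00189897,
       -0.00076083]), 'tau': array([ 3.49132177e-03, -4.12904441e+01, -2.60141623e+01, -1.29294008e-04,
        2.96422186e-03, -9.02402036e-06]), 'eef_pos': array([114.90850003, 512.11367052, 303.41751008]), 'ee_rot': array([-1.81256710e-04,  1.10175462e-01,  9.93912001e-01, -5.19394842e-04]), 'force': array([-0.81839808, -0.01664877, -0.72905236]), 'wrist_torque': array([-0.0081658 ,  0.00804945,  0.0535167 ]), 'grip_force': 0.0, 'grip_width': 1.0056747362086431}
```

View pics/top0.png

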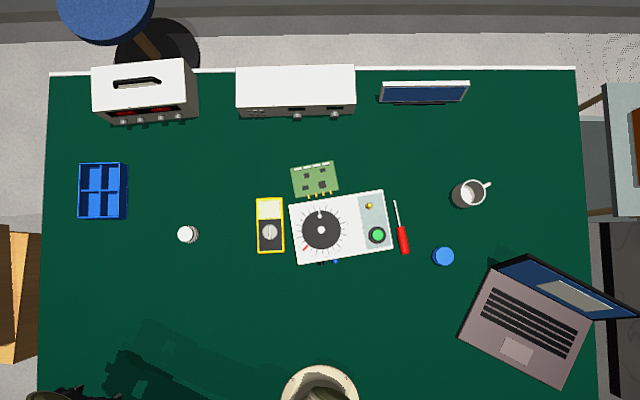

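View pics/scene0.png

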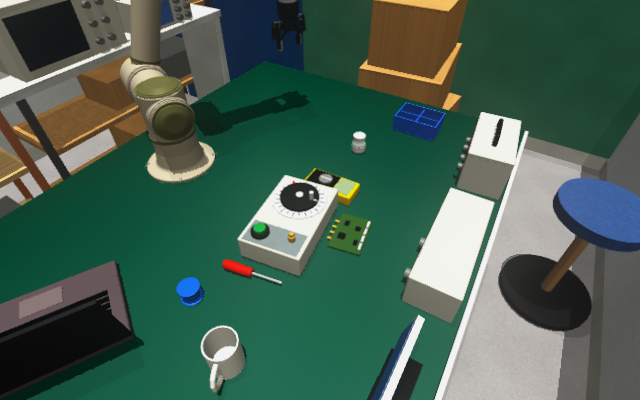

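The top view shows the unit around (342,227), the dial at (321,230) with its post near (319,214), the red line near (306,247), the green button at (377,235) and the cap at (369,205). The scene view shows the dial at (300,197) and the button at (260,229). Next I'll take enlarged crops.

Run:
```python
from h import *
c=ctrl.capture("top"); im=c["image"]; b=cv2.cvtColor(im,cv2.COLOR_RGB2BGR)
s=ctrl.capture("scene"); sb=cv2.cvtColor(s["image"],cv2.COLOR_RGB2BGR)
a=cv2.resize(b[180:275,280:405],None,fx=6,fy=6,interpolation=cv2.INTER_CUBIC); cv2.imwrite("pics/t1.png",a)
a=cv2.resize(sb[165:280,235:345],None,fx=5,fy=5,interpolation=cv2.INTER_CUBIC); cv2.imwrite("pics/s1.png",a)
def cen(img,m,x0,x1,y0,y1):
    k=np.zeros(m.shape,bool);k[y0:y1,x0:x1]=1; ys,xs=np.nonzero(m&k); return xs.mean(),ys.mean(),len(xs),xs.min(),xs.max(),ys.min(),ys.max()
for cc,box,bbox in((c,(295,345,205,260),(360,395,220,250)),(s,(270,330,170,220),(245,275,215,245))):
    I=cc["image"].astype(int);R,G,B=I[...,0],I[...,1],I[...,2]
    p=cen(I,(R>G+50)&(R>B+50),*box);print("red",np.round(p,2),on(cc,p[0],p[1],77)) 
    p=cen(I,(G>R+50)&(G>B+40),*bbox);print("grn",np.round(p,2),on(cc,p[0],p[1],90))
    m=((I.max(2)<75)&(np.ptp(I,axis=2)<25)).astype(np.uint8);k=np.zeros_like(m);k[box[2]:box[3],box[0]:box[1]]=1
    cs,_=cv2.findContours(m*k,cv2.RETR_EXTERNAL,cv2.CHAIN_APPROX_NONE);q=max(cs,key=cv2.contourArea);e=cv2.fitEllipse(cv2.convexHull(q));print("dial",e,on(cc,*e[0],90))
# unit outline in top
I=c["image"].astype(int); m=((I.min(2)>150)).astype(np.uint8); m[:, :287]=0;m[:,400:]=0;m[:185]=0;m[270:]=0
m=cv2.morphologyEx(m,cv2.MORPH_CLOSE,np.ones((3,3)))
cs,_=cv2.findContours(m,cv2.RETR_EXTERNAL,cv2.CHAIN_APPROX_NONE);q=max(cs,key=cv2.contourArea);r=cv2.minAreaRect(q)
P=np.array([on(c,u,v,75)[:2] for u,v in cv2.boxPoints(r)]);print(P.round(1),P.mean(0),[np.linalg.norm(P[i]-P[i-1]).round(1) for i in range(4)])
```

```text
red [304.88 247.19  16.   302.   308.   245.   250.  ] [447.49809628  32.99426316  77.        ]
grn [377.45 234.52 113.   372.   383.   229.   240.  ] [ 478.16020435 -166.77371544   90.        ]
dial ((320.6033020019531, 229.2064208984375), (10.651755332946777, 11.254045486450195), 101.38740539550781) [495.66908808 -11.18685131  90.        ]
red [293.5 182.    6.  293.  294.  181.  183. ] [444.52107535  35.3766299   77.        ]
grn [259.04 227.25 107.   253.   265.   222.   232.  ] [ 475.56972633 -163.79394425   90.        ]
dial ((299.06951904296875, 196.72515869140625), (28.386402130126953, 38.290306091308594), 87.0060806274414) [500.22733854 -19.53583591  90.        ]
[[ 567.3   80.1]
 [ 607.4 -187.9]
 [ 438.1 -210.6]
 [ 399.8   54.1]] [503.16258085 -66.07163435] [np.float64(169.5), np.float64(271.0), np.float64(170.8), np.float64(267.5)]
```

View pics/t1.png

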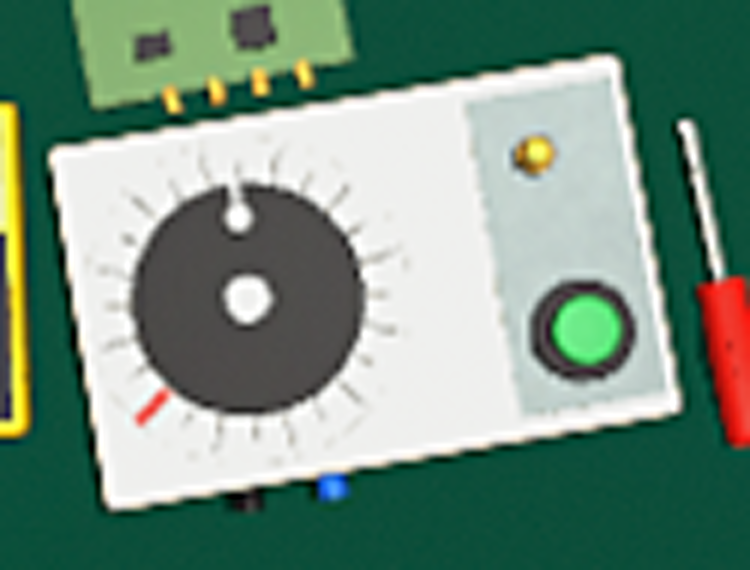

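View pics/s1.png

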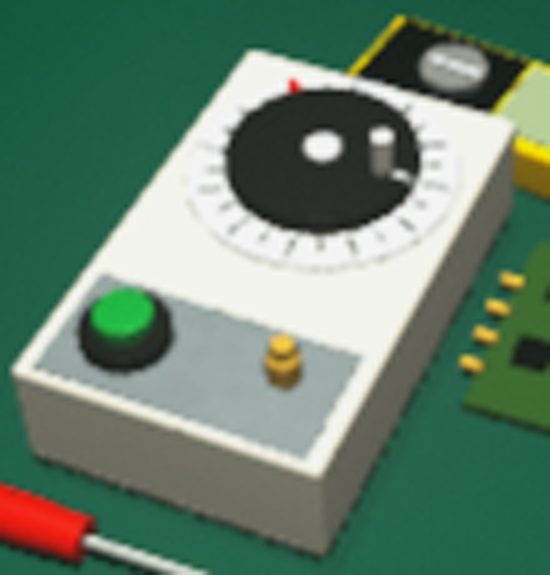

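The dial crops show the hub at crop (247,298), the post at (238,217) with its index line pointing nearly up (+x), and the red line from (138,423) to (170,392). The unit outline measures 170×270 mm, which matches the given size. I'll refine the angles with sub-pixel measurements.

```bash
cat >> h.py <<'E'
def wc(w,x0,x1,y0,y1):
    W=np.clip(w[y0:y1,x0:x1].astype(float),0,None); ys,xs=np.mgrid[y0:y1,x0:x1]; return (W*xs).sum()/W.sum(),(W*ys).sum()/W.sum()
def ang(a,b): d=np.array(a)[:2]-np.array(b)[:2]; return np.degrees(np.arctan2(d[1],d[0])),np.hypot(*d)
def dial(c):
    """top view: axis from dark disc, red line angle"""
    I=c["image"].astype(int);R,G,B=I[...,0],I[...,1],I[...,2]
    g=I.mean(2); m=((g<130)&(np.ptp(I,axis=2)<25)).astype(np.uint8);k=np.zeros_like(m);k[203:256,295:348]=1
    m=cv2.morphologyEx(m*k,cv2.MORPH_OPEN,np.ones((3,3),np.uint8))
    q=max(cv2.findContours(m,cv2.RETR_EXTERNAL,cv2.CHAIN_APPROX_NONE)[0],key=cv2.contourArea);h=cv2.convexHull(q)
    e=cv2.fitEllipse(q); mm=cv2.minEnclosingCircle(h)
    A=on(c,*e[0],90)
    rw=np.clip(R-np.maximum(G,B)-25,0,None); p=wc(rw,296,313,240,256)
    return A,e,on(c,*p,77),p
E
python3 - <<'E'
from h import *
acc=[]
c=ctrl.capture("top"); A,e,r,p=dial(c); print(A,e,r,p,"red ang",ang(r,A))
I=c["image"].astype(int); g=I.mean(2)
hub=wc(g-140,316,327,225,235); H=on(c,*hub,93); print("hub",hub,H,"red",ang(r,H))
po=wc(g-140,315,324,213,220); P=on(c,*po,115); print("post",po,P,ang(P,H))
print(g[207:222,312:328].astype(int))
s=ctrl.capture("scene"); 
for n,X in(("hub",H),("post",P),("red",r)): print(n,proj(s,X))
E
```

```text
[493.33262777 -12.05009796  90.        ] ((320.9335632324219, 230.05470275878906), (36.29310989379883, 38.289222717285156), 83.22055053710938) [447.06262501  32.83908431  77.        ] (np.float64(304.9336149668075), np.float64(247.3452021726011)) red ang (np.float64(135.86781311181795), np.float64(64.46667232530862))
hub (np.float64(320.8205007824726), np.float64(229.30766823161187)) [495.26242458 -11.77425744  93.        ] red (np.float64(137.21290549520006), np.float64(65.67778118128214))
post (np.float64(319.27174413253573), np.float64(215.53267372296366)) [531.49477425  -8.23990466 115.        ] (np.float64(5.571397973574852), np.float64(36.40432408702389))
[[242 208 228 242 240 239 241 212 229 241 239 240 244 182 222 242]
 [241 219 212 236 242 241 243 198 227 246 243 243 245 191 225 242]
 [241 245 203 230 248 247 248 219 223 236 235 248 254 221 236 246]
 [244 250 227 214 225 213 246 223 158 147 149 195 221 189 226 238]
 [243 234 198 129 104  71 210 203 102  50  57  52  70  62 134 154]
 [179 126  77  63  64  51 177 215 133  61  71  72  70  69  70  60]
 [ 65  62  68  72  70  57 151 206 138  64  70  75  76  77  76  75]
 [ 70  73  75  75  69  74 181 236 223 126  61  74  76  78  77  76]
 [ 75  75  76  74  67 123 245 254 255 195  85  72  77  77  78  78]
 [ 76  76  76  74  67 139 247 254 255 209 103  70  77  77  78  78]
 [ 76  76  75  75  69  90 213 250 248 164  76  72  77  78  78  78]
 [ 76  76  75  76  74  54 118 164 153  95  68  76  77  78  77  78]
 [ 76  76  76  76  76  75  53  41  58  70  75  76  78  78  77  78]
 [ 76  76  77  77  76  76  75  75  77  75  77  76  78  78  78  77]
 [ 76  75  76  77  78  75  76  76  77  77  77  76  78  79  78  77]]
hub (np.float64(299.06562750292017), np.float64(193.60315780500278))
post (np.float64(310.9483356225852), np.float64(191.52314731983137))
red (np.float64(293.74249760184983), np.float64(182.79446661173927))
```

The checks agree: the post is 36.4 mm from the axis (given 36) and the red line's middle is 65.7 mm out (given 65). The index stands at 5.6° and the target at 137.2°, so the dial turns +132° CCW. I'll close the fingers, turn the tool and move over the CW side of the post.

```bash
python3 -m creep '[[[2,-2.7,0,0,0,-2],[4,-5.4,0,0,0,-4.5],[6,-8,0,0,0,-7],[8,-10.7,0,0,0,-9],[10,-13.4,0,0,0,-11],[12,-16,0,0,0,-13],[14,-18.7,0,0,0,-16],[16,-21.4,0,0,0,-18],[16.44,-21.97,0,0,0,-18.28],[16.44,-21.97,0,0,0,-18.28],[16.44,-21.97,0,0,0,-18.28],[16.44,-21.97,0,0,0,-18.28],[16.44,-21.97,0,0,0,-18.28],[16.44,-21.97,0,0,0,-18.28],[16.44,-21.97,0,0,0,-18.28],[16.44,-21.97,0,0,0,-18.28],[16.44,-21.97,0,0,0,-18.28],[16.44,-21.97,0,0,0,-18.28],[16.44,-21.97,0,0,0,-18.28],[16.44,-21.97,0,0,0,-18.28]]]' 0 20
```

```text
time_s: 1.97
eef_pos: [525.6, -36.4, 303.8]
ee_rot: [-0.0, 0.788, 0.615, -0.0]
force: [0.4, 0.2, 0.3]
grip_width: 0.002
grip_force: 0.0
```

```bash
python3 -m creep '[[[0,0,-1,0,0,0],[0,0,-2,0,0,0],[0,0,-3,0,0,0],[0,0,-3.8,0,0,0],[0,0,-4.16,0,0,0],[0,0,-4.16,0,0,0],[0,0,-4.16,0,0,0]]]'
python3 - <<'E'
from h import *
c=ctrl.capture("scene");b=cv2.cvtColor(c["image"],cv2.COLOR_RGB2BGR)
for z in (127,114): print(z,(np.array(proj(c,[526,-37,z]))-[235,110])*5)
cv2.imwrite("pics/s2.png",cv2.resize(b[110:220,235:345],None,fx=5,fy=5,interpolation=cv2.INTER_CUBIC))
E
```

```text
time_s: 2.55
eef_pos: [526.1, -36.5, 200.8]
ee_rot: [0.0, 0.788, 0.616, 0.0]
force: [0.5, -0.1, 1.1]
grip_width: -0.0
grip_force: 0.0
127 [341.00422585 418.97655375]
114 [341.70762862 437.26261154]
```

View pics/s2.png

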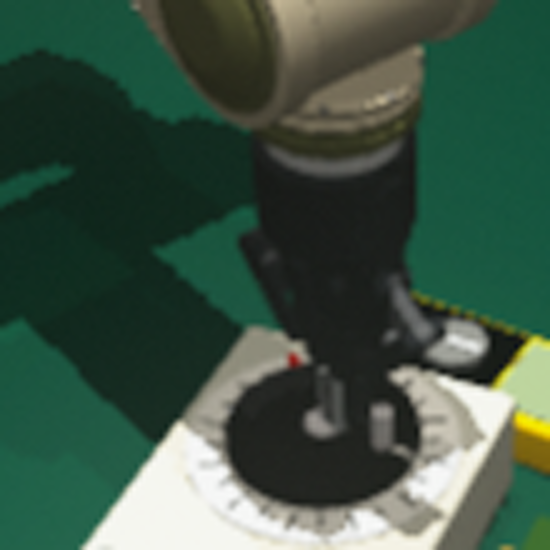

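The picture shows the closed fingertips over the dial, their lower end at crop (340,430). That matches a 73 mm shut length (tip z ≈ 127), and the post at (382,425) is clear. I'll lower to tip ≈ 99 mm and compute the orbit rows.

```bash
python3 -m creep '[[[0,0,-0.4,0,0,0],[0,0,-0.8,0,0,0],[0,0,-1.14,0,0,0],[0,0,-1.14,0,0,0]]]'
cat > orb.py <<'E'
import numpy as np,sys
a,step,n=map(float,sys.argv[1:4])
f=lambda d:np.array([[np.cos(d),-np.sin(d)],[np.sin(d),np.cos(d)]])@[36,-17]
r=np.radians
for i in range(1,int(n)+1):
    s=(f(r(a+i*step))-f(r(a)))/25; print("[%.2f,%.2f,0,0,0,%g]"%(*s,i*step/5),end=",")
E
python3 orb.py -14 5 20
```

```text
time_s: 2.93
eef_pos: [525.2, -36.8, 169.4]
ee_rot: [-0.001, 0.788, 0.615, -0.001]
force: [-0.5, 0.4, -0.1]
grip_width: 0.003
grip_force: 0.0
[0.08,0.11,0,0,0,1],[0.16,0.23,0,0,0,2],[0.22,0.35,0,0,0,3],[0.27,0.48,0,0,0,4],[0.31,0.62,0,0,0,5],[0.34,0.75,0,0,0,6],[0.36,0.89,0,0,0,7],[0.36,1.03,0,0,0,8],[0.35,1.17,0,0,0,9],[0.33,1.30,0,0,0,10],[0.30,1.44,0,0,0,11],[0.26,1.57,0,0,0,12],[0.20,1.70,0,0,0,13],[0.14,1.82,0,0,0,14],[0.06,1.94,0,0,0,15],[-0.03,2.05,0,0,0,16],[-0.12,2.15,0,0,0,17],[-0.22,2.24,0,0,0,18],[-0.34,2.32,0,0,0,19],[-0.45,2.40,0,0,0,20],
```

```bash
python3 -m creep '[[[0.08,0.11,0.04,0,0,1],[0.16,0.23,0.04,0,0,2],[0.22,0.35,0.04,0,0,3],[0.27,0.48,0.04,0,0,4],[0.31,0.62,0.04,0,0,5],[0.34,0.75,0.04,0,0,6],[0.36,0.89,0.04,0,0,7],[0.36,1.03,0.04,0,0,8],[0.35,1.17,0.04,0,0,9],[0.33,1.30,0.04,0,0,10]]]'
python3 - <<'E'
from h import *
snap("top","m1.png");c=snap("scene","m1s.png");b=cv2.cvtColor(c["image"],cv2.COLOR_RGB2BGR)
cv2.imwrite("pics/s3.png",cv2.resize(b[130:240,235:345],None,fx=5,fy=5,interpolation=cv2.INTER_CUBIC))
E
```

```text
time_s: 3.77
eef_pos: [534.4, -4.6, 172.4]
ee_rot: [0.0, 0.452, 0.892, -0.0]
force: [0.8, -1.7, -0.0]
grip_width: 0.003
grip_force: 0.8
```

View pics/s3.png

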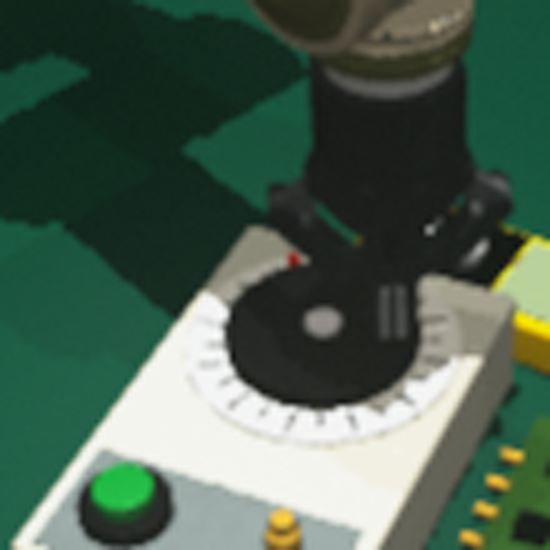

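The picture shows the fingertips at crop (392,310) hiding the post behind them, with a 1.7 N push. The unit and cap are in place. I'll continue the orbit to 116°.

```bash
python3 orb.py 36 5 16
```

```text
[-0.03,0.14,0,0,0,1],[-0.08,0.27,0,0,0,2],[-0.13,0.39,0,0,0,3],[-0.20,0.52,0,0,0,4],[-0.27,0.63,0,0,0,5],[-0.36,0.74,0,0,0,6],[-0.45,0.84,0,0,0,7],[-0.56,0.94,0,0,0,8],[-0.67,1.02,0,0,0,9],[-0.79,1.09,0,0,0,10],[-0.91,1.16,0,0,0,11],[-1.04,1.21,0,0,0,12],[-1.17,1.25,0,0,0,13],[-1.31,1.28,0,0,0,14],[-1.45,1.29,0,0,0,15],[-1.58,1.30,0,0,0,16],
```

```bash
python3 -m creep '[[[-0.03,0.14,0,0,0,1],[-0.08,0.27,0,0,0,2],[-0.13,0.39,0,0,0,3],[-0.20,0.52,0,0,0,4],[-0.27,0.63,0,0,0,5],[-0.36,0.74,0,0,0,6],[-0.45,0.84,0,0,0,7],[-0.56,0.94,0,0,0,8],[-0.67,1.02,0,0,0,9],[-0.79,1.09,0,0,0,10],[-0.91,1.16,0,0,0,11],[-1.04,1.21,0,0,0,12],[-1.17,1.25,0,0,0,13],[-1.31,1.28,0,0,0,14],[-1.45,1.29,0,0,0,15],[-1.58,1.30,0,0,0,16],[-1.58,1.30,0,0,0,16],[-1.58,1.30,0,0,0,16]]]'
python3 - <<'E'
from h import *
c=snap("scene","m2s.png");b=cv2.cvtColor(c["image"],cv2.COLOR_RGB2BGR)
cv2.imwrite("pics/s4.png",cv2.resize(b[130:240,235:345],None,fx=5,fy=5,interpolation=cv2.INTER_CUBIC))
E
```

```text
time_s: 5.37
eef_pos: [494.8, 27.9, 172.5]
ee_rot: [-0.0, -0.222, 0.975, 0.0]
force: [-0.8, -1.0, 0.3]
grip_width: 0.0
grip_force: 0.0
```

View pics/s4.png

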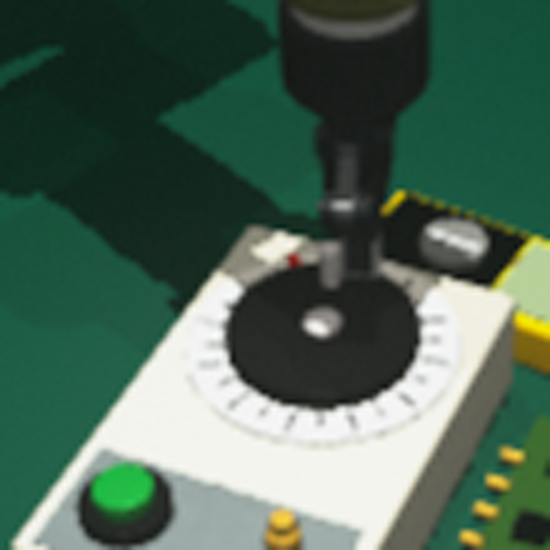

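The fingertip now sits at crop (365,250), and the post shows at (331,265), close to but short of the red line at (293,260). I'll back off, rise and move left to measure.

```bash
python3 -m creep '[[[0.2,0.1,0,0,0,0],[0.4,0.2,0,0,0,0],[0.4,0.2,0.8,0,0,0],[0.4,0.2,1.8,0,0,0],[0.4,1.5,2,0,0,0],[0.4,3,2,0,0,0],[0.4,4.5,2,0,0,0],[0.4,6,2,0,0,0],[0.4,6.6,2,0,0,0],[0.4,6.6,2,0,0,0]]]'
cat > meas.py <<'E'
from h import *
c=snap("top","mz.png"); A,e,r,p=dial(c)
I=c["image"].astype(int); g=I.mean(2)
hub=wc(g-140,316,327,225,235); H=on(c,*hub,93); print("hub",hub,H,"red",r,ang(r,H),ang(r,[495.3,-11.8]))
# post: brightest blob within dial away from the hub
m=np.zeros(g.shape);ys,xs=np.mgrid[:400,:640];d=np.hypot(xs-320.8,ys-229.8)
w=np.where((d>8)&(d<16.5),np.clip(g-140,0,None),0)
k=cv2.GaussianBlur(w,(0,0),1.5);v,u=np.unravel_index(k.argmax(),k.shape)
w=np.where(np.hypot(xs-u,ys-v)<5,w,0);po=wc(w,295,348,203,256);P=on(c,*po,115);print("post",po,P,ang(P,H))
b=cv2.cvtColor(c["image"],cv2.COLOR_RGB2BGR)
import sys
cv2.imwrite("pics/"+sys.argv[1],cv2.resize(b[195:265,285:395],None,fx=7,fy=7,interpolation=cv2.INTER_CUBIC))
E
python3 meas.py d1.png
```

```text
time_s: 6.25
eef_pos: [504.6, 196.3, 222.3]
ee_rot: [0.0, -0.226, 0.974, 0.0]
force: [-0.2, 1.1, -0.3]
grip_width: 0.004
grip_force: 0.0
hub (np.float64(320.82212140175216), np.float64(229.30600750938672)) [495.26687384 -11.77876249  93.        ] red [447.05501393  32.84773305  77.        ] (np.float64(137.21163125921362), np.float64(65.69556712068855)) (np.float64(137.21766015013668), np.float64(65.7343041865631))
post (np.float64(308.5565819861432), np.float64(235.22344110854505)) [479.16707578  21.36333986 115.        ] (np.float64(115.9095929221811), np.float64(36.845657081467216))
```

View pics/d1.png

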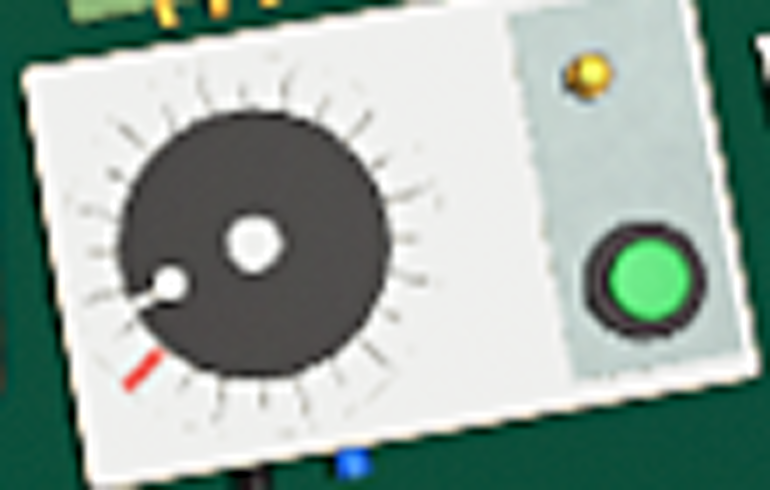

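The picture shows the post at crop (170,284) and the index line's end at about (135,302); the red line runs from (125,388) to (162,352). The index measures 115.9° for a commanded 116°, and the unit has not moved. 21.3° remain.

```bash
python3 -m creep '[[[0,-1.5,0,0,0,0],[0,-3,0,0,0,0],[0,-4.5,0,0,0,0],[0,-5.8,0,0,0,0],[0,-6.4,0,0,0,0],[0,-6.4,0,0,0,0],[0,-6.4,0,0,0,0],[0,-6.4,-0.8,0,0,0],[0,-6.4,-1.6,0,0,0],[0,-6.4,-2,0,0,0],[0,-6.4,-2,0,0,0]]]'
python3 - <<'E'
import numpy as np
f=lambda d:np.array([[np.cos(d),-np.sin(d)],[np.sin(d),np.cos(d)]])@[36,-17]
for t in (116,119,122,125,128,131,134,136,137.2):
    s=(f(np.radians(t))-f(np.radians(116)))/25-[.4,.2]; print("[%.2f,%.2f,0,0,0,%.2f]"%(*s,(t-116)/5),end=",")
E
```

```text
time_s: 7.22
eef_pos: [503.9, 33.8, 170.5]
ee_rot: [-0.002, -0.225, 0.974, 0.001]
force: [0.1, 0.1, 0.5]
grip_width: 0.001
grip_force: 0.0
[-0.40,-0.20,0,0,0,0.00],[-0.48,-0.20,0,0,0,0.60],[-0.57,-0.21,0,0,0,1.20],[-0.65,-0.22,0,0,0,1.80],[-0.73,-0.24,0,0,0,2.40],[-0.81,-0.26,0,0,0,3.00],[-0.89,-0.28,0,0,0,3.60],[-0.94,-0.30,0,0,0,4.00],[-0.97,-0.32,0,0,0,4.24],
```

Then back off along the push normal (tangent 227°, so back is (+0.73, +0.68)), rise and move left.

```bash
python3 -m creep '[[[-0.2,-0.1,0,0,0,0],[-0.40,-0.20,0,0,0,0.00],[-0.48,-0.20,0,0,0,0.60],[-0.57,-0.21,0,0,0,1.20],[-0.65,-0.22,0,0,0,1.80],[-0.73,-0.24,0,0,0,2.40],[-0.81,-0.26,0,0,0,3.00],[-0.89,-0.28,0,0,0,3.60],[-0.94,-0.30,0,0,0,4.00],[-0.97,-0.32,0,0,0,4.24],[-0.97,-0.32,0,0,0,4.24],[-0.97,-0.32,0,0,0,4.24],[-0.97,-0.32,0,0,0,4.24]]]'
python3 -m creep '[[[0.15,0.14,0,0,0,0],[0.3,0.28,0,0,0,0],[0.3,0.28,0.8,0,0,0],[0.3,0.28,1.8,0,0,0],[0.3,1.5,2,0,0,0],[0.3,3,2,0,0,0],[0.3,4.5,2,0,0,0],[0.3,6,2,0,0,0],[0.3,6.6,2,0,0,0],[0.3,6.6,2,0,0,0]]]'
python3 meas.py d2.png
```

```text
time_s: 8.3
eef_pos: [480.6, 24.9, 172.8]
ee_rot: [0.0, -0.4, 0.917, -0.0]
force: [-0.1, -0.2, 0.2]
grip_width: -0.007
grip_force: 0.1
time_s: 9.13
eef_pos: [487.7, 193.2, 222.3]
ee_rot: [0.0, -0.402, 0.916, 0.0]
force: [0.2, -1.2, 0.2]
grip_width: 0.001
grip_force: 0.0
hub (np.float64(320.82119360902254), np.float64(229.30701754385967)) [495.26416492 -11.77618054  93.        ] red [446.95857003  32.92403348  77.        ] (np.float64(137.21996591501158), np.float64(65.81443330114475)) (np.float64(137.22593064871953), np.float64(65.85691324221581))
post (np.float64(311.5624754420432), np.float64(239.18664047151276)) [468.43373639  13.48084825 115.        ] (np.float64(136.73020080327638), np.float64(36.84819396678356))
```

View pics/d2.png

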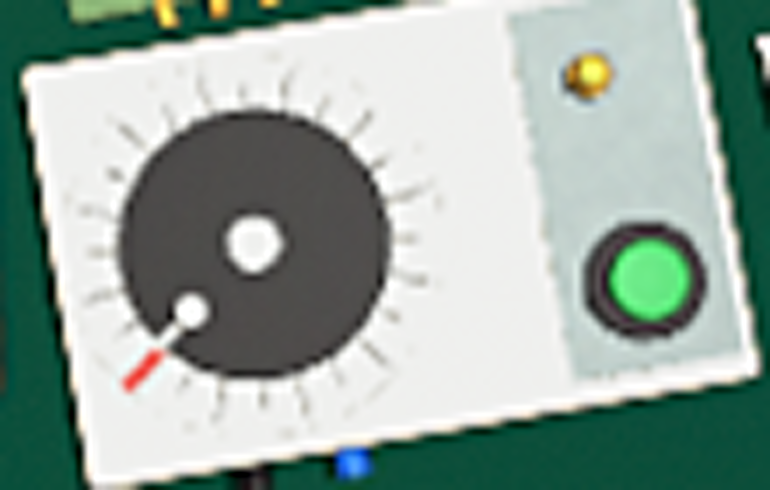

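The index end at crop (165,350) now meets the red line's inner end at (160,353). The post is at 136.7° against 137.2°, which is within measuring noise, so the dial is set. I'll triangulate the button height and move over it.

Run:
```python
from h import *
L=[]
for n,b in(("top",(360,395,220,250)),("scene",(245,275,215,245))):
    c=ctrl.capture(n);I=c["image"].astype(int);w=np.clip(I[...,1]-np.maximum(I[...,0],I[...,2])-40,0,None)
    if n=="scene": pass
    u=wc(w,*b);L.append(ray(c,*u));print(n,u,on(c,*u,90),on(c,*u,95),on(c,*u,100))
(o1,d1),(o2,d2)=L
s=np.linalg.lstsq(np.c_[d1,-d2],o2-o1,rcond=None)[0];print(o1+d1*s[0],o2+d2*s[1])
print((np.array([478,-166.5,0])-ctrl.sense()["eef_pos"])/25, ctrl.sense()["eef_pos"])
```

```text
top (np.float64(377.35737230966913), np.float64(234.48313523931898)) [ 478.27194957 -166.51845671   90.        ] [ 478.14266984 -165.89388069   95.        ] [ 478.01339011 -165.26930467  100.        ]
scene (np.float64(259.0317485142321), np.float64(227.14028776978418)) [ 475.32726499 -163.50327129   90.        ] [ 478.5765021  -166.79035361   95.        ] [ 481.82573921 -170.07743593  100.        ]
[ 478.16709959 -166.01190564   94.05515945] [ 477.97285499 -166.17967557   94.07109409]
[ -0.40507912 -14.24659201  -8.88962082] [488.12697809 189.66480033 222.24052055]
```

```bash
python3 -m creep '[[[0,-1,0.5,0,0,0],[0,-2.5,0.6,0,0,0],[-0.1,-4,0.6,0,0,0],[-0.1,-5.5,0.6,0,0,0],[-0.2,-7,0.6,0,0,0],[-0.2,-8.5,0.6,0,0,0],[-0.3,-10,0.6,0,0,0],[-0.3,-11.5,0.6,0,0,0],[-0.4,-13,0.6,0,0,0],[-0.4,-14,0.4,0,0,0],[-0.4,-14.23,0,0,0,0],[-0.4,-14.23,-0.8,0,0,0],[-0.4,-14.23,-1.4,0,0,0],[-0.4,-14.23,-1.8,0,0,0],[-0.4,-14.23,-1.8,0,0,0],[-0.4,-14.23,-1.8,0,0,0],[-0.4,-14.23,-1.8,0,0,0]]]'
python3 - <<'E'
from h import *
c=ctrl.capture("scene");b=cv2.cvtColor(c["image"],cv2.COLOR_RGB2BGR);print(ctrl.sense()["eef_pos"])
cv2.imwrite("pics/s5.png",cv2.resize(b[165:275,205:315],None,fx=5,fy=5,interpolation=cv2.INTER_CUBIC))
E
```

```text
time_s: 10.7
eef_pos: [486.5, -150.9, 177.5]
ee_rot: [-0.009, -0.39, 0.921, -0.008]
force: [-0.2, 0.0, -0.2]
grip_width: 0.002
grip_force: 0.0
[ 486.51887727 -150.90092839  177.66870435]
```

View pics/s5.png

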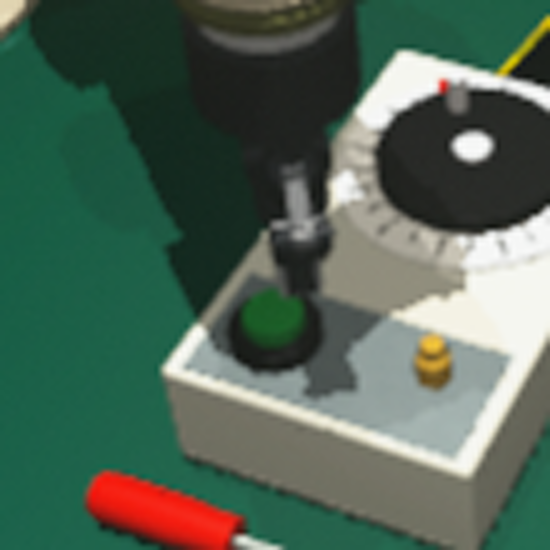

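The fingertip at crop (302,280) stands off the button at (273,318): the last joint neared its range limit at this yaw. The button is untouched. I'll rise and turn the tool back.

```bash
python3 -m creep '[[[0,0,0.5,0,0,0],[0,0,1,0,0,-1],[0,0,1,0,0,-2],[0,0,1,0,0,-3.4],[0,0,1,0,0,-4.8],[0,0,1,0,0,-6.2],[0,0,1,0,0,-7.6],[0,0,1,0,0,-9],[0,0,1,0,0,-10],[0,0,1,0,0,-10],[0,0,1,0,0,-10],[0,0,1,0,0,-10]]]'
python3 -c "
from rig import ctrl;import numpy as np
s=ctrl.sense();p=s['eef_pos'];print(p,s['joints'],(np.array([478.1,-166.1,175])-p)/25)"
```

```text
time_s: 11.75
eef_pos: [486.3, -150.9, 202.2]
ee_rot: [-0.011, 0.034, 0.999, -0.003]
force: [0.1, 0.3, 0.3]
grip_width: -0.001
grip_force: 0.0
[ 486.29429852 -150.86627019  202.15035566] [-0.52541654  0.39170999  1.67110691 -0.01787632  1.09587853 -2.01915727] [-0.32777194 -0.60934919 -1.08601423]
```

```bash
python3 -c "
from rig import ctrl;import numpy as np
from scipy.spatial.transform import Rotation as R
q=ctrl.sense()['ee_rot'];c=R.from_quat(np.r_[q[1:],q[0]]);d=R.from_quat([q[1],q[2],0,0]);v=np.degrees((d*c.inv()).as_rotvec())/5;print(v,c.apply([0,0,1]))"
```

```text
[ 5.96918161e-02 -2.60268290e-01  1.59031332e-16] [-0.02271064 -0.00520862 -0.99972851]
```

```bash
python3 -m creep '[[[-0.2,-0.3,0,0.06,-0.26,0],[-0.33,-0.61,0,0.06,-0.26,0],[-0.33,-0.61,-0.4,0.06,-0.26,0],[-0.33,-0.61,-0.8,0.06,-0.26,0],[-0.33,-0.61,-1,0.06,-0.26,0],[-0.33,-0.61,-1,0.06,-0.26,0],[-0.33,-0.61,-1,0.06,-0.26,0]]]'
python3 -c "
from rig import ctrl;import numpy as np
s=ctrl.sense();p=s['eef_pos'];print(p,s['force'],(np.array([478.1,-166.1,167])-p)/25)"
```

```text
time_s: 12.33
eef_pos: [478.0, -165.8, 176.2]
ee_rot: [-0.001, 0.035, 0.999, 0.0]
force: [1.2, 0.2, 0.5]
grip_width: -0.001
grip_force: 0.0
[ 477.97340509 -165.83985674  176.24215968] [1.18969955 0.16474965 0.48162379] [ 0.0050638  -0.01040573 -0.36968639]
```

```bash
python3 -m creep '[[[0,0,-0.1,0,0,0],[0,0,-0.2,0,0,0],[0,0,-0.28,0,0,0],[0,0,-0.36,0,0,0],[0,0,-0.42,0,0,0],[0,0,-0.42,0,0,0],[0,0,-0.42,0,0,0],[0,0,-0.42,0,0,0]]]'
python3 -m creep '[[[0,0,-0.04,0,0,0],[0,0,-0.08,0,0,0],[0,0,-0.12,0,0,0],[0,0,-0.12,0,0,0],[0,0,-0.12,0,0,0]]]'
```

```text
time_s: 13.0
eef_pos: [478.0, -166.1, 166.5]
ee_rot: [-0.0, 0.036, 0.999, 0.0]
force: [-1.2, 1.5, 2.7]
grip_width: 0.004
grip_force: 1.6
time_s: 13.42
eef_pos: [478.0, -166.1, 163.6]
ee_rot: [-0.0, 0.036, 0.999, 0.0]
force: [-0.8, 2.3, 6.6]
grip_width: 0.006
grip_force: 3.7
```

```bash
python3 -m creep '[[[0,0,-0.04,0,0,0],[0,0,-0.04,0,0,0],[0,0,-0.04,0,0,0]]]'; python3 -m creep '[[[0,0,-0.04,0,0,0],[0,0,-0.04,0,0,0],[0,0,-0.04,0,0,0]]]'
```

```text
time_s: 13.67
eef_pos: [478.1, -166.1, 163.4]
ee_rot: [-0.0, 0.036, 0.999, -0.0]
force: [-3.9, 4.1, 16.1]
grip_width: 0.002
grip_force: 8.2
time_s: 13.92
eef_pos: [478.1, -166.1, 163.2]
ee_rot: [0.0, 0.036, 0.999, -0.0]
force: [-8.2, 5.3, 24.8]
grip_width: 0.002
grip_force: 12.6
```

It bottomed at about 6 mm of travel, with a hard stop and 25 N. I'll release, rise and check.

```bash
python3 -m creep '[[[0,0,0.1,0,0,0],[0,0,0.3,0,0,0],[0,0,0.5,0,0,0],[0,0,1,0,0,0],[0,0,2,0,0,0],[0,0,3,0,0,0],[0,-1,4,0,0,0],[0,-2.5,4,0,0,0],[0,-4,4,0,0,0],[0,-5.5,4,0,0,0],[0,-6,4,0,0,0],[0,-6,4,0,0,0],[0,-6,4,0,0,0],[0,-6,4,0,0,0]]]'
python3 meas.py d3.png
```

```text
time_s: 15.08
eef_pos: [478.0, -314.9, 261.1]
ee_rot: [-0.001, 0.035, 0.999, 0.001]
force: [0.0, 0.8, 0.2]
grip_width: -0.004
grip_force: 0.0
hub (np.float64(320.82200140834044), np.float64(229.30623581879348)) [495.26625698 -11.77842388  93.        ] red [446.95939017  32.92000945  77.        ] (np.float64(137.22185577102013), np.float64(65.81415746544063)) (np.float64(137.22801599439313), np.float64(65.85357852071748))
post (np.float64(311.5656108597285), np.float64(239.1874877041118)) [468.43131898  13.47249561 115.        ] (np.float64(136.74192410417103), np.float64(36.847290707256974))
```

View pics/d3.png

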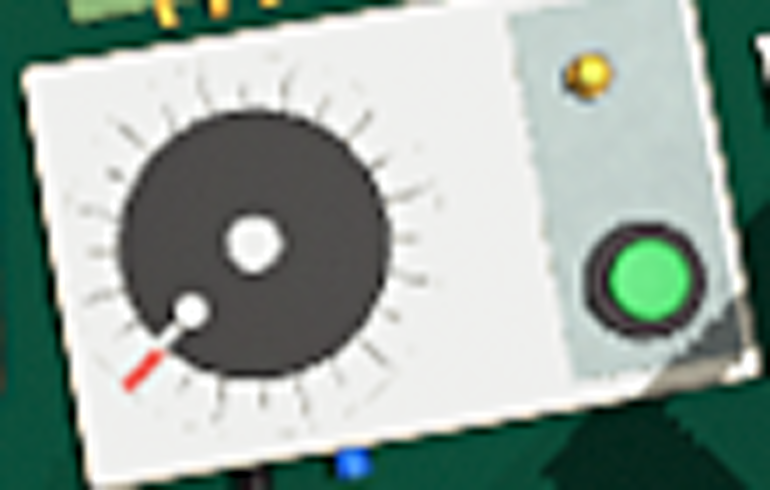

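The index is still on the red line, at 136.7° against 137.2°. The button at crop (650,280) looks up again, the cap at (587,73) is in place and the unit has not moved. I'm handing the job in.

```bash
python3 -c "
from rig import ctrl; print(ctrl.finish_job())"
```

```text
the job is handed in; nothing more can be done
None
```

The dial's index mark is on the red target line (about 0.5° off by camera, within measuring noise), the green button was then pressed to its stop and came up again, the unit and cap did not move in the camera view, and the job is handed in at about 15 s; no verdict was returned.

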